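# Catch the sinking case lid and lay it shut

### The arm

A 6-joint arm with a two-finger parallel gripper is mounted at the origin on the work surface. World frame = base frame: x ahead of the robot, y to its left, z up, the work surface at z = 0. Lengths are in mm, angles in degrees, forces in N, time in s.
With the tool pointing down it reaches from about 375 to 925 mm from the base axis. Payload 5.7 kg.
Tool frame: the origin (TCP) lies at the very end of the fingers, on their centre line; the grasp point (between the pads) lies 19 mm behind it (robot.pinch_z is the distance from the TCP to the grasp point, in mm); z points along the fingers, y is the line along which they close (so a half turn about z gives the same grasp; the last joint's range is limited). The gripper opens to 85 mm and grips with 20 to 120 N. Pads are 22 mm wide; open, the fingers measure 114 mm over their backs; the gripper's body (76 mm by 85 mm) begins 54 mm behind the grasp point. The pads swing forward as they close: fully open they stand 13 mm farther back than shut.
Start: joints at [62.16, 20.558, 86.54, -0, 72.909, -6.595], TCP at [217.406, 559.19, 195.467] pointing down, gripper open.
Joint ranges: [-170.27, 170.27], [-57.76, 135], [12.27, 136.19], [-55.21, 235.2], [11.17, 155.16], [-170.74, 170.74]. Speed limits (degrees/s): [136.94, 136.94, 180, 180, 180, 180].

### API

Orientations are given as a 3x3 rotation matrix whose columns are the frame's x, y, z axes.
In Python, from workcell import robot gives the robot as it stands.
- The arm moves only by the shell command python3 -m inch 'ROWS' [FORCE]. ROWS is JSON, a list of rows, each a list of 3 entries, a list of its own where there are three numbers: the turn, a rotation vector about the world's x, y, z in degrees, then the shift along the world's x, y, z in mm, then the opening, from -1 (shut) to 1 (fully open), so that 0 is half open. A call has 1 to 20 rows; each row shifts and turns the commanded pose from where the row before left it; what a row does not reach is not made up. A row lasts 1/10 s, in which the tool goes at most 50 mm and 8.59 degrees, less where a joint would pass 70% of its speed; a pose out of reach is approached as far as the arm can. A call is refused whole if a number of a shift passes 50 or a number of a turn 8.59, either way. A call with a gripper value outside its range is refused whole. The fingers move at their own pace and stop on an object; FORCE is the grip in N (left out, the last holds). Time passes only in rows, so rows that do not move let the fingers close. It gives the time, the measured TCP pose, the force, the opening and the grip force at its end, in the units of the state.
- robot.get_state(): the state, without advancing time (a new reading comes with each control period).
- robot.snapshot(name): name is "scene" or "top" or "wrist"; returns a dict with "frame" (420x560x3 uint8, red, green, blue), "fovy" (degrees; the focal length in pixels is half the picture's height over the tangent of half this angle, whatever the lens; pixels are square), "cx", "cy" (the principal point, pixels), "T" (4x4, takes a point from camera to world coordinates). Camera axes: x right, y down, z forward; pixel columns grow to the right and rows downward; lengths in mm; the calibration is good to about 2 mm. The wrist camera is an equidistant fisheye: a pixel r from the principal point sees the ray r / f radians off the axis. A picture is of the moment at which its call begins. There is no depth.
- robot.hand_in(): hands the job in; it is judged then, once.
The state is a dict: "time_s": time; "joint_positions": joint angles; "qvel": joint speeds; "joint_torque": joint torques, N m; "ee_pos": TCP position; "eef_rot": TCP orientation; "contact_force": force on the tool from outside, world axes, zero at the start; "wrist_torque": the same for the moment, N m; "grip_width": finger opening in mm; "grip_force": force on a finger pad.
Only numpy, scipy, OpenCV 4.12 (cv2) and the standard library are available. Lean on these libraries where they do the work, as an engineer would, in place of code of your own. Each camera call takes 0.05 s, during which the arm holds its last target. There are 200 camera calls.

### The job

Shut the specimen case gently: tip its back-leaning lid over towards the case with a fingertip, catch the lid on a finger as it comes down and hold it still for a moment about half-way, then lower it the rest of the way until it lies flat on the rim, without letting it drop shut. Do not grip, squeeze or force the lid, pick nothing up, and leave the beaker, vial, brush and the bone in the case where they are.

Things in the scene. Friction and masses are not known exactly. Their poses are not given: they have to be found in the camera images.
- case: grey plastic specimen case, open-topped box 130 x 200 x 70 mm (its x, y, z), walls 6 mm, fixed to the table. Origin: centre of its underside, on the table. It stands sideways to the robot: its own +x points from the front wall (on the robot's right) to the hinge side (on the robot's left, give or take 0.4 rad); the hinge line runs along its own y at the top rim of the hinge side.
- lid (a joint): lid angle, rad: 0 shut, 1.57 upright, 1.8 leaning back on its stop. Starts at 1.68 to 1.8 and sinks back to the stop if left. Past upright towards the case it falls shut by itself, slowed by a damped hinge: from 1.35 it takes about 3 to 5 s to 0.75 rad, and reaches the rim at 0.3 to 0.5 rad/s if not caught. Swinging it takes 1 to 3 N at the free edge.
- lid_hinge (a point): the lid: flat panel 155 x 204 x 6 mm, aluminium frame, clear window, about 0.22 kg. This point is on the hinge line, mid-width, at the underside. The axes are the lid's: -x runs from hinge to free edge, +z is the outer face (upper when shut), y along the hinge. Shut, its underside is 70.5 mm above the table and it overhangs the front wall by 25 mm (room for a finger).
- lid_edge (a point): middle of the lid's free edge, at the underside, 155 mm from the hinge line; about 225 mm above the table when upright; axes as lid_hinge. The hinge line is 65 mm along the case's +x from the case's centre.
- bone: loose off-white bone fragment about 46 x 94 x 28 mm lying in the case, clear below the lid; origin at its underside. Leave alone.
- beaker: clear plastic beaker, 76 mm wide, 95 mm tall, standing beyond the case as seen from the robot; origin at the centre of its underside. Leave alone.
- vial: small closed bottle with a white cap, 32 mm wide, 70 mm tall, standing to the left of the case, past its hinge side, where the open lid leans; origin at the centre of its underside. Leave alone.
- brush: brush about 170 mm long lying on the table left of the case, beyond the vial; origin at its underside. Leave alone.

How it is judged (in metres and radians):
On the way, in this order (a step that is already met when the one before it is completed fails the run):
1. the lid has been tipped over, past upright towards the case (below 1.35 rad) (value of joint lid below 1.35 rad), for 0.05 s.
2. the lid is caught part-way: it rests on the fingers between 0.9 and 0.15 rad, nearly still, for 0.3 s (value of joint lid between 0.15 and 0.9 rad and velocity of joint lid between -0.1 and 0.1 rad/s and contact force between the fingers and lid above 0.2 N), for 0.3 s.
At the end, for the whole second after the job is handed in: The lid lies shut on the rim (within 0.02 rad, 3 mm at the free edge) and is at rest; the bone is still in the case, and bone, beaker, vial and brush are within 20 mm of where they began (value of joint lid below 0.02 rad and velocity of joint lid between -0.02 and 0.02 rad/s and z of bone in the frame of case below 0.02 m and distance of each of bone, beaker, vial, brush from where it was at the start of the episode below 0.02 m); the robot touches nothing.
It fails at once if the lid drops shut: it closes faster than 0.28 rad/s through the last part of its travel (0.2 to 0.05 rad) (value of joint lid between 0.05 and 0.2 rad and velocity of joint lid below -0.28 rad/s).
It fails at once if the lid is gripped or forced (more than 30 N between fingers and lid) (contact force between the fingers and lid above 30 N).
It fails at once if a bystander or the bone is moved more than 20 mm (distance of any of bone, beaker, vial, brush from where it was at the start of the episode above 0.02 m).
It also fails if it takes over 64 s, if anything falls off the work surface, if the arm or the gripper's body presses on something with over 40 N, if the wrist force passes 120 N, or if a joint passes its speed limit or range.

## Working session

There is one attempt and no reset: what is moved stays moved. The work goes in short steps, Python scripts to look and compute and a shell command to move; the robot and the scene stay as the last step left them, time stands still between calls to the robot, and variables do not carry over. Pictures are saved under pics/ and viewed, at most 13 in all, crops included, and the job is handed in when it is done.

```bash
mkdir -p pics; ls; python3 - <<'E'
from workcell import robot
import cv2,numpy as np
for n in ["scene","top"]:
    s=robot.snapshot(n); cv2.imwrite(f"pics/{n}1.png",cv2.cvtColor(s["frame"],cv2.COLOR_RGB2BGR))
    print(n,s["fovy"],s["cx"],s["cy"],np.round(s["T"],3).tolist())
st=robot.get_state();print(st["time_s"],st["ee_pos"],np.round(st["eef_rot"],3).tolist())
E
```

```text
pics
scene 56.761671118931616 279.8611189171066 207.59219194429224 [[0.315, 0.483, -0.817, 1224.196], [0.949, -0.155, 0.274, -87.158], [0.006, -0.862, -0.507, 443.131], [0.0, 0.0, 0.0, 1.0]]
top 55.59021001413262 282.1488247073374 210.27021729095236 [[0.129, -0.971, 0.203, 488.375], [-0.992, -0.126, 0.03, 112.96], [-0.003, -0.206, -0.979, 902.474], [0.0, 0.0, 0.0, 1.0]]
0.1 [217.09685253 558.62631073 194.72593349] [[-0.932, 0.362, -0.001], [0.362, 0.932, -0.001], [0.0, -0.002, -1.0]]
```

View pics/scene1.png

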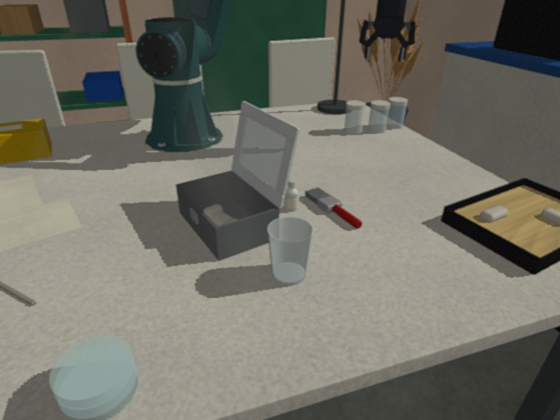

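View pics/top1.png

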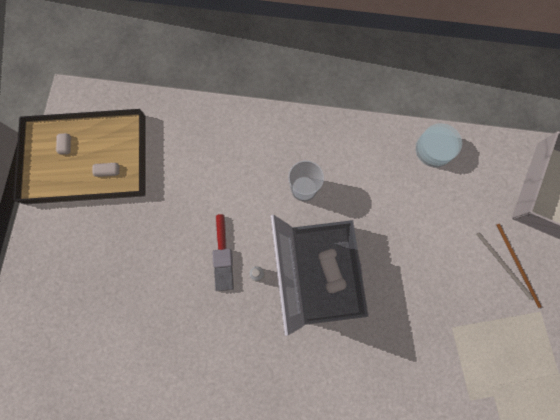

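The top view shows the case (front rim corners ~(365,318) and (352,222), lid free edge from (273,217) to (288,332)). The scene view shows the lid leaning towards the vial, with the beaker beyond. I'll zoom in once to pick the corners.

```bash
python3 - <<'E'
import cv2,numpy as np
a=cv2.imread("pics/scene1.png")[90:270,165:325];b=cv2.imread("pics/top1.png")[200:345,205:380]
a=cv2.resize(a,None,fx=3.3,fy=3.3,interpolation=2)[:594];b=cv2.resize(b,None,fx=4,fy=4,interpolation=2)
cv2.imwrite("pics/za.png",a);cv2.imwrite("pics/zb.png",b)
E
python3 -c "from workcell import robot;print([d for d in dir(robot) if d[0]!='_'])"
```

```text
['IKError', 'get_state', 'hand_in', 'pinch_z', 'snapshot']
```

View pics/za.png

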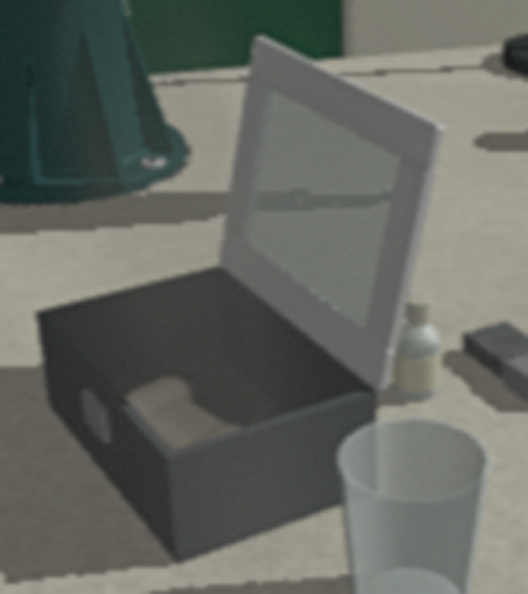

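View pics/zb.png

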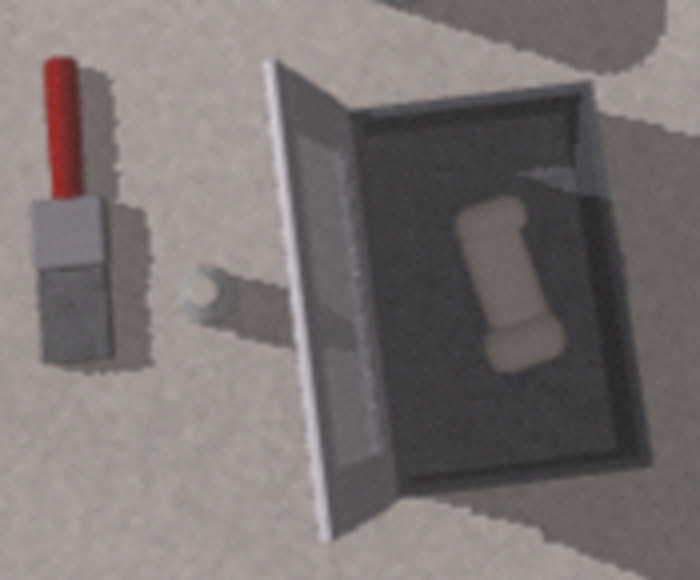

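```bash
cat > geo.py <<'E'
import numpy as np
from workcell import robot
from scipy.optimize import least_squares
from scipy.spatial.transform import Rotation as Ro
def proj(s,P):
    h=s["frame"].shape[0]; f=h/2/np.tan(np.radians(s["fovy"]/2)); T=np.array(s["T"])
    p=(np.atleast_2d(P)-T[:3,3])@T[:3,:3]
    return np.c_[p[:,0]/p[:,2]*f+s["cx"],p[:,1]/p[:,2]*f+s["cy"]]
def model(q):
    x,y,a,l=q; R=Ro.from_euler('z',a).as_matrix(); o=np.array([x,y,0])
    W=lambda p:o+R@np.array(p,float)
    lid=lambda r,yy,t=0.:W([65-r*np.cos(l)+t*np.sin(l),yy,70.5+r*np.sin(l)+t*np.cos(l)])
    return W,lid
E
python3 - <<'E'
from geo import *
S={n:robot.snapshot(n) for n in("scene","top")}
sc=lambda u,v:(u/3.3+165,v/3.3+90)
tp=lambda u,v:(u/4+205,v/4+200)
def res(q,full=0):
    W,lid=model(q)
    ss=[(W([-65,100,70]),sc(38,315)),(W([-65,-100,70]),sc(172,452)),(W([-65,-100,0]),sc(178,560)),(lid(155,102),sc(258,38)),(lid(155,-102),sc(438,128))]
    tt=[(W([-65,-100,70]),tp(592,83)),(W([-65,100,70]),tp(650,465)),(lid(155,-102),tp(275,62)),(lid(155,102),tp(330,540))]
    return np.r_[proj(S["scene"],[a for a,_ in ss])-[b for _,b in ss],proj(S["top"],[a for a,_ in tt])-[b for _,b in tt]].ravel()
r=least_squares(res,[450,100,1.5,1.74],x_scale=[10,10,.1,.1])
print(r.x,np.round(r.fun,1))
W,lid=model(r.x)
print("hinge",lid(0,0),"edge",lid(155,0),"near/far",lid(155,102),lid(155,-102),"front",W([-65,0,70]))
E
```

```text
[545.6372326   25.95697271   1.81647966   1.79628512] [ 0.2 -1.3 -0.7  2.   0.5  1.3 -0.4 -0.7  0.3 -0.6 -0.5 -0.2  0.1  1.1
 -0.2 -0.9 -0.   0.9]
hinge [529.82798514  89.00511062  70.5       ] edge [521.39914257 122.61979281 221.57616541] near/far [422.46206461  97.81143525 221.57616541] [620.33622053 147.42815036 221.57616541] front [561.44648006 -37.09116521  70.        ]
```

```bash
cat > wr.py <<'E'
from geo import *
def wrist(R,wc_az,phi):
    A=Ro.from_euler('ZY',[wc_az,phi],degrees=True).as_matrix()
    M=A.T@R
    q5=np.degrees(np.arccos(M[2,2])); q4=np.degrees(np.arctan2(M[1,2],M[0,2])); q6=np.degrees(np.arctan2(M[2,1],-M[2,0]))-90
    w=lambda a,lo:(a-lo)%360+lo
    return round(w(q4,-90)),round(q5),round(w(q6,-180))
def Rt(az,tilt,mode):
    a,t=np.radians([az,tilt]); z=np.array([np.cos(t)*np.cos(a),np.cos(t)*np.sin(a),-np.sin(t)])
    h=np.array([np.sin(a),-np.cos(a),0]); v=np.cross(z,h)
    y={'h':h,'-h':-h,'v':v,'-v':-v}[mode]
    return np.c_[np.cross(y,z),y,z]
E
python3 - <<'E'
from wr import *
st=robot.get_state();R0=st["eef_rot"]
print("check",wrist(np.array(R0),62.16,107.1))
for az in(104,85):
  for tilt,tip in((45,(515,110,205)),(15,(515,-60,65))):
    for m in('h','-h','v','-v'):
      R=Rt(az,tilt,m); wc=np.array(tip)-R[:,2]*270
      print(az,tilt,m,np.round(wc),[wrist(R,np.degrees(np.arctan2(wc[1],wc[0])),p) for p in(90,110,130)],np.round(Ro.from_matrix(R@np.array(R0).T).as_rotvec(degrees=True)))
E
```

```text
check (0, 73, -7)
104 45 h [561. -75. 396.] [(43, 105, -16), (41, 90, -29), (43, 75, -43)] [ 35.  31. -52.]
104 45 -h [561. -75. 396.] [(43, 105, 164), (41, 90, 151), (43, 75, 137)] [ 36. -41. 118.]
104 45 v [561. -75. 396.] [(43, 105, 74), (41, 90, 61), (43, 75, 47)] [   4.   59. -135.]
104 45 -v [561. -75. 396.] [(43, 105, -106), (41, 90, -119), (43, 75, -133)] [46. -3. 33.]
104 15 h [ 578. -313.  135.] [(70, 131, -13), (57, 122, -35), (49, 109, -53)] [ 58.  51. -47.]
104 15 -h [ 578. -313.  135.] [(70, 131, 167), (57, 122, 145), (49, 109, 127)] [ 59. -67. 104.]
104 15 v [ 578. -313.  135.] [(70, 131, 77), (57, 122, 55), (49, 109, 37)] [   6.   95. -119.]
104 15 -v [ 578. -313.  135.] [(70, 131, -103), (57, 122, -125), (49, 109, -143)] [76. -5. 30.]
85 45 h [498. -80. 396.] [(45, 93, -3), (46, 79, -17), (51, 65, -33)] [ 41.  25. -70.]
85 45 -h [498. -80. 396.] [(45, 93, 177), (46, 79, 163), (51, 65, 147)] [ 27. -44. 100.]
85 45 v [498. -80. 396.] [(45, 93, 87), (46, 79, 73), (51, 65, 57)] [  14.   62. -152.]
85 45 -v [498. -80. 396.] [(45, 93, -93), (46, 79, -107), (51, 65, -123)] [ 44. -10.  15.]
85 15 h [ 492. -320.  135.] [(73, 117, -8), (65, 110, -28), (60, 100, -47)] [ 68.  42. -62.]
85 15 -h [ 492. -320.  135.] [(73, 117, 172), (65, 110, 152), (60, 100, 133)] [ 45. -72.  89.]
85 15 v [ 492. -320.  135.] [(73, 117, 82), (65, 110, 62), (60, 100, 43)] [  23.  100. -132.]
85 15 -v [ 492. -320.  135.] [(73, 117, -98), (65, 110, -118), (60, 100, -137)] [ 73. -17.  14.]
```

```bash
python3 -m inch '[[[0,0,0],[0,0,20],-1],[[0,0,0],[0,0,30],-1],[[0,0,0],[0,0,30],-1],[[0,0,0],[5,-10,30],-1],[[3.9,3.4,-5.8],[14,-20,15],-1],[[3.9,3.4,-5.8],[14,-20,0],-1],[[3.9,3.4,-5.8],[14,-20,0],-1],[[3.9,3.4,-5.8],[14,-20,0],-1],[[3.9,3.4,-5.8],[14,-20,0],-1],[[3.9,3.4,-5.8],[14,-20,0],-1],[[3.9,3.4,-5.8],[14,-20,0],-1],[[3.9,3.4,-5.8],[14,-20,0],-1],[[3.9,3.4,-5.8],[14,-20,0],-1],[[0,0,0],[20,-30,0],-1],[[0,0,0],[20,-30,0],-1],[[0,0,0],[20,-30,0],-1],[[0,0,0],[20,-30,0],-1],[[0,0,0],[20,-30,0],-1],[[0,0,0],[10,-20,0],-1],[[0,0,0],[0,0,0],-1]]'
cat > rel.py <<'E'
from wr import *
Q=[545.64,25.96,1.8165,1.796]
st=robot.get_state(); R=np.array(st["eef_rot"]); c=np.array([np.cos(Q[2]),np.sin(Q[2])]); h=np.array([c[1],-c[0]])
p=np.array(st["ee_pos"]); d=p[:2]-[529.83,89.0]
print("t",round(st["time_s"],2),"tcp",np.round(p,1),"s %.1f along_h %.1f z %.1f"%(d@c,d@h,p[2]),"tilt %.1f az %.1f"%(np.degrees(-np.arcsin(R[2,2])),np.degrees(np.arctan2(R[1,2],R[0,2]))),"F",np.round(st["contact_force"],1),"q",np.round(st["joint_positions"]),"yaxis",np.round(R[:,1],2))
for t in (45,10): print(t,np.round(Ro.from_matrix(Rt(104,t,'h')@R.T).as_rotvec(degrees=True),1))
E
python3 rel.py
```

```text
time_s: 2.2
ee_pos: [460.6, 196.8, 319.8]
eef_rot: [[-0.166, 0.973, -0.162], [0.69, 0.232, 0.686], [0.705, 0.001, -0.71]]
contact_force: [0.7, -0.0, -0.5]
grip_width: -0.2
grip_force: 0.0
t 2.2 tcp [460.6 196.8 319.8] s 121.4 along_h -40.9 z 319.8 tilt 45.2 az 103.3 F [ 0.7 -0.  -0.5] q [-16.  15.  94.  38.  96. -35.] yaxis [0.97 0.23 0.  ]
45 [0.2 0.1 0.6]
10 [34.2  8.4  0.6]
```

```bash
python3 -m inch '[[[0,0,0],[16,-23,-10],-1],[[0,0,0],[17,-24,-10],-1],[[0,0,0],[0,0,-20],-1],[[0,0,0],[0,0,-20],-1],[[0,0,0],[0,0,-20],-1],[[0,0,0],[0,0,-15],-1],[[0,0,0],[0,0,-5],-1],[[0,0,0],[0,0,0],-1]]'
python3 rel.py; python3 - <<'E'
from geo import *
import cv2
a=robot.snapshot("scene")["frame"][60:260,160:340,::-1];b=robot.snapshot("top")["frame"][180:380,240:420,::-1]
cv2.imwrite("pics/h1.png",cv2.resize(np.hstack([a,b]),None,fx=2.2,fy=2.2,interpolation=2))
E
```

```text
time_s: 3.0
ee_pos: [490.9, 152.7, 220.3]
eef_rot: [[-0.167, 0.972, -0.166], [0.688, 0.235, 0.686], [0.706, 0.0, -0.708]]
contact_force: [-1.5, -0.6, -0.4]
grip_width: -0.3
grip_force: 0.0
t 3.0 tcp [490.9 152.7 220.3] s 71.3 along_h -22.3 z 220.3 tilt 45.1 az 103.6 F [-1.5 -0.6 -0.4] q [-20.  24.  96.  36.  89. -44.] yaxis [0.97 0.24 0.  ]
45 [0.1 0.  0.4]
10 [34.1  8.4  0.4]
```

View pics/h1.png

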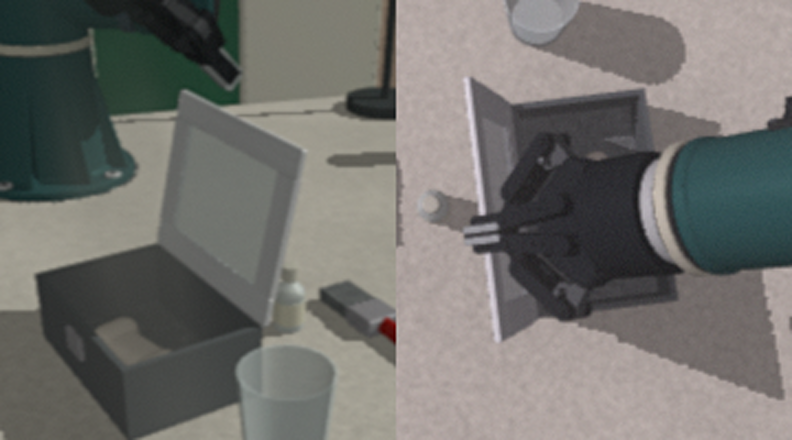

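```bash
python3 - <<'E'
from geo import *
import cv2
st=robot.get_state();p=np.array(st["ee_pos"]);z=np.array(st["eef_rot"])[:,2]
W,lid=model([545.64,25.96,1.8165,1.796])
for n in("scene","top"):
    s=robot.snapshot(n); print(n,np.round(proj(s,[p,p-z*70,lid(155,20),lid(155,102),lid(155,-102)])).tolist())
    if n=="scene": cv2.imwrite("pics/h2.png",cv2.resize(s["frame"][40:240,180:340,::-1],None,fx=3,fy=3,interpolation=2))
print(p)
E
```

```text
scene [[278.0, 108.0], [255.0, 85.0], [262.0, 111.0], [243.0, 101.0], [298.0, 128.0]]
top [[260.0, 289.0], [290.0, 285.0], [282.0, 285.0], [288.0, 336.0], [274.0, 215.0]]
[491.66986241 152.42162036 221.13494351]
```

View pics/h2.png

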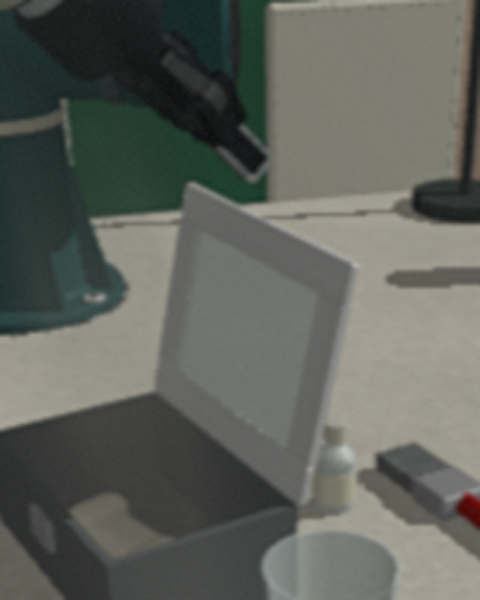

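The image puts the visible fingertip at about (266,97), against (278,108) projected for the TCP. So the fingers end about 30 mm short of the reported TCP along the tool axis. I'll advance by that much and check again.

```bash
python3 -m inch '[[[0,0,0],[-2,7,-7],-1],[[0,0,0],[-2,8,-8],-1],[[0,0,0],[-2,7,-8],-1],[[0,0,0],[0,0,0],-1],[[0,0,0],[0,0,0],-1]]'
python3 rel.py; python3 - <<'E'
from geo import *
import cv2
a=robot.snapshot("scene")["frame"][60:200,190:330,::-1];b=robot.snapshot("top")["frame"][220:360,230:370,::-1]
cv2.imwrite("pics/h3.png",cv2.resize(np.hstack([a,b]),None,fx=2.8,fy=2.8,interpolation=2))
st=robot.get_state();p=np.array(st["ee_pos"]);z=np.array(st["eef_rot"])[:,2]
for n in("scene","top"): print(np.round(proj(robot.snapshot(n),[p,p-30*z])).tolist())
E
```

```text
time_s: 3.7
ee_pos: [484.9, 174.6, 197.2]
eef_rot: [[-0.167, 0.972, -0.166], [0.688, 0.236, 0.686], [0.706, 0.0, -0.708]]
contact_force: [0.6, -0.3, 0.4]
grip_width: 0.1
grip_force: 0.0
t 3.7 tcp [484.9 174.6 197.2] s 94.0 along_h -22.7 z 197.2 tilt 45.1 az 103.6 F [ 0.6 -0.3  0.4] q [-18.  25.  98.  37.  85. -45.] yaxis [0.97 0.24 0.  ]
45 [0.1 0.  0.4]
10 [34.1  8.4  0.4]
[[287.0, 117.0], [278.0, 109.0]]
[[248.0, 291.0], [260.0, 289.0]]
```

View pics/h3.png

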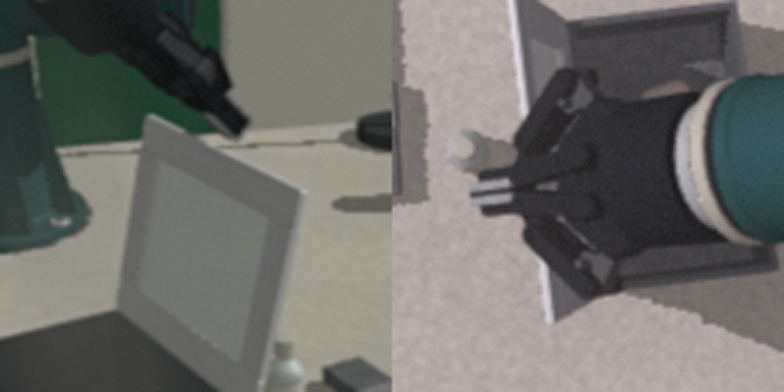

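```bash
python3 -m inch '[[[0,0,0],[0,0,-5],-1],[[0,0,0],[1.5,-5.8,0],-1],[[0,0,0],[1.5,-5.8,0],-1],[[0,0,0],[1.5,-5.8,0],-1],[[0,0,0],[1.5,-5.8,0],-1],[[0,0,0],[1.5,-5.8,0],-1],[[0,0,0],[1.5,-5.8,0],-1],[[0,0,0],[1.5,-5.8,0],-1],[[0,0,0],[1.5,-5.8,0],-1],[[0,0,0],[1.5,-5.8,0],-1],[[0,0,0],[1.5,-5.8,0],-1],[[0,0,0],[1.5,-5.8,0],-1],[[0,0,0],[1.5,-5.8,0],-1]]'
python3 rel.py; python3 - <<'E'
from geo import *
import cv2
a=robot.snapshot("scene")["frame"][60:260,160:340,::-1];b=robot.snapshot("top")["frame"][180:380,240:420,::-1]
cv2.imwrite("pics/h4.png",cv2.resize(np.hstack([a,b]),None,fx=2.2,fy=2.2,interpolation=2))
E
```

```text
time_s: 5.2
ee_pos: [503.9, 103.8, 192.5]
eef_rot: [[-0.168, 0.972, -0.164], [0.689, 0.235, 0.686], [0.705, 0.002, -0.709]]
contact_force: [0.6, 0.9, -0.0]
grip_width: 0.1
grip_force: 0.4
t 5.2 tcp [503.9 103.8 192.5] s 20.7 along_h -21.5 z 192.5 tilt 45.2 az 103.5 F [ 0.6  0.9 -0. ] q [-24.  28.  94.  34.  89. -48.] yaxis [0.97 0.23 0.  ]
45 [0.1 0.1 0.4]
10 [34.1  8.5  0.5]
```

View pics/h4.png

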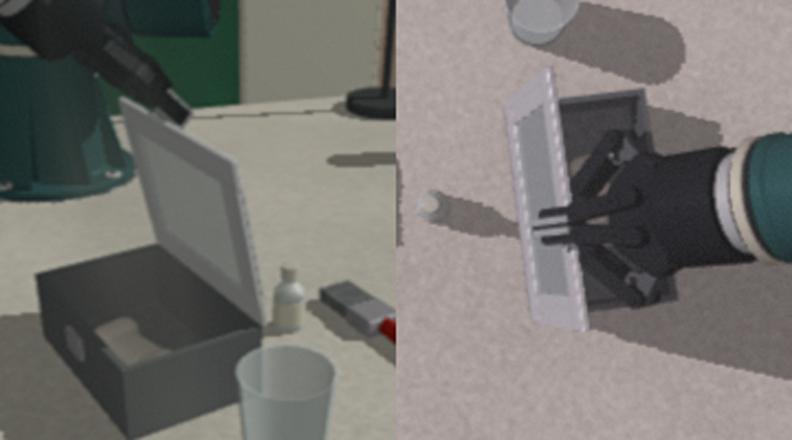

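The picture shows the lid past upright, about 1.4 rad, with its corners at (123,98) and (238,165). Next I'll push a little more, back out over the edge and swing round to the front.

```bash
python3 -m inch '[[[0,0,0],[1.5,-5.8,0],-1],[[0,0,0],[1.5,-5.8,0],-1],[[0,0,0],[1.5,-5.8,0],-1],[[0,0,0],[1.5,-5.8,0],-1],[[0,0,0],[5.1,-20.4,21],-1],[[0,0,0],[5.1,-20.4,21],-1],[[6.8,1.7,0],[6.4,-25.5,-5],-1],[[6.8,1.7,0],[6.4,-25.5,-5],-1],[[6.8,1.7,0],[6.4,-25.5,-5],-1],[[6.8,1.7,0],[6.4,-25.5,-5],-1],[[6.8,1.7,0],[1.5,-6,-22.5],-1],[[0,0,0],[1.5,-6,-22.5],-1],[[0,0,0],[1.5,-6,-22.5],-1],[[0,0,0],[1.5,-6,-22.5],-1]]'
python3 rel.py; python3 - <<'E'
from geo import *
import cv2
a=robot.snapshot("scene")["frame"][60:260,160:340,::-1];b=robot.snapshot("top")["frame"][180:380,240:420,::-1]
cv2.imwrite("pics/h5.png",cv2.resize(np.hstack([a,b]),None,fx=2.2,fy=2.2,interpolation=2))
E
```

```text
time_s: 6.7
ee_pos: [551.2, -86.2, 122.4]
eef_rot: [[-0.037, 0.972, -0.232], [0.171, 0.235, 0.957], [0.985, -0.004, -0.174]]
contact_force: [-0.5, 0.3, 0.3]
grip_width: 0.1
grip_force: 0.0
t 6.7 tcp [551.2 -86.2 122.4] s -175.2 along_h -21.9 z 122.4 tilt 10.0 az 103.6 F [-0.5  0.3  0.3] q [-41.  62.  68.  41. 121. -59.] yaxis [ 0.97  0.24 -0.  ]
45 [-33.9  -8.6   0.5]
10 [ 0.1 -0.2  0.4]
```

View pics/h5.png

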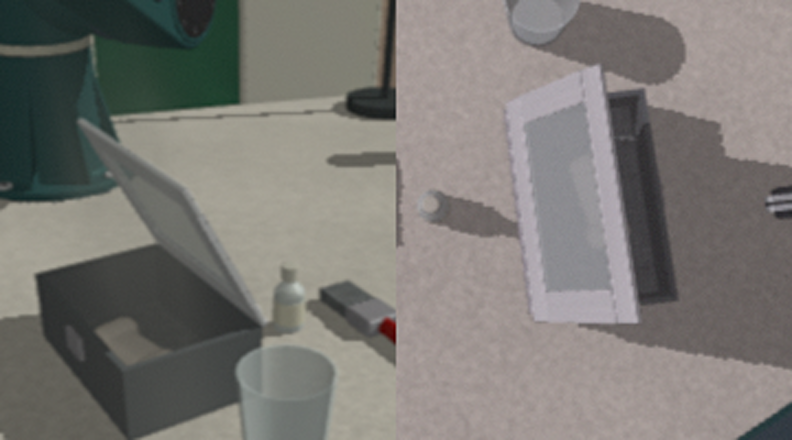

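The lid is about 1 rad and still falling, and the fingers are clear in front, with the tip at (768,203) in the crop. I'll go in underneath and wait for it.

```bash
python3 -m inch '[[[0,0,0],[-5.3,21.3,0],-1],[[0,0,0],[-5.3,21.3,0],-1],[[0,0,0],[-5.3,21.3,0],-1],[[0,0,0],[-5.3,21.3,0],-1],[[0,0,0],[0,0,0],-1]]'
python3 rel.py; python3 - <<'E'
from geo import *
import cv2
from scipy.optimize import least_squares
st=robot.get_state();p=np.array(st["ee_pos"]);z=np.array(st["eef_rot"])[:,2]
s=robot.snapshot("top");print(np.round(proj(s,[p,p-30*z])).tolist())
for l in(.6,.7,.8,.9,1.0):
    W,lid=model([545.64,25.96,1.8165,l]);print(l,np.round(proj(s,[lid(155,-102,6),lid(155,102,6)])).tolist())
a=robot.snapshot("scene")["frame"][60:260,160:340,::-1];b=s["frame"][180:380,240:420,::-1]
cv2.imwrite("pics/h6.png",cv2.resize(np.hstack([a,b]),None,fx=2.2,fy=2.2,interpolation=2))
E
```

```text
time_s: 7.3
ee_pos: [529.0, 2.1, 126.2]
eef_rot: [[-0.038, 0.971, -0.235], [0.17, 0.238, 0.956], [0.985, -0.004, -0.174]]
contact_force: [0.2, 0.6, -0.3]
grip_width: 0.0
grip_force: 0.0
t 7.3 tcp [529.    2.1 126.2] s -84.1 along_h -21.9 z 126.2 tilt 10.0 az 103.8 F [ 0.2  0.6 -0.3] q [-37.  58.  79.  42. 113. -62.] yaxis [ 0.97  0.24 -0.  ]
45 [-33.9  -8.6   0.3]
10 [ 0.1 -0.2  0.2]
[[343.0, 280.0], [359.0, 278.0]]
0.6 [[358.0, 211.0], [375.0, 322.0]]
0.7 [[354.0, 210.0], [371.0, 323.0]]
0.8 [[349.0, 210.0], [367.0, 324.0]]
0.9 [[343.0, 209.0], [361.0, 325.0]]
1.0 [[337.0, 209.0], [354.0, 327.0]]
```

View pics/h6.png

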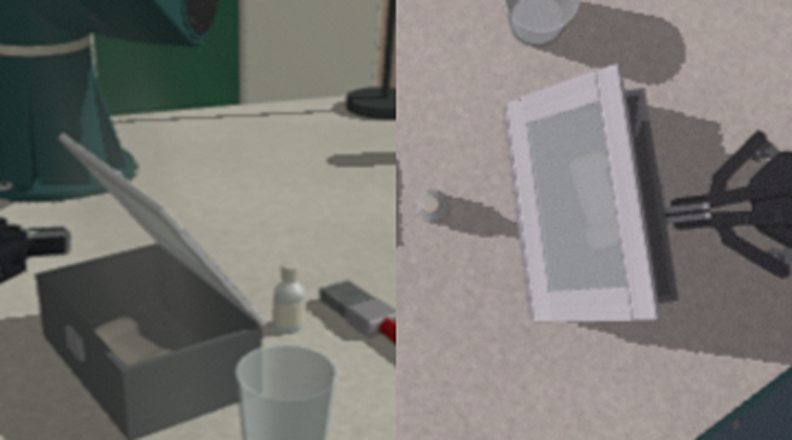

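```bash
python3 -m inch '[[[0,0,0],[-2.9,11.6,0],-1],[[0,0,0],[0,0,0],-1],[[0,0,0],[0,0,0],-1],[[0,0,0],[0,0,0],-1],[[0,0,0],[0,0,0],-1],[[0,0,0],[0,0,0],-1],[[0,0,0],[0,0,0],-1],[[0,0,0],[0,0,0],-1],[[0,0,0],[0,0,0],-1],[[0,0,0],[0,0,0],-1],[[0,0,0],[0,0,0],-1],[[0,0,0],[0,0,0],-1],[[0,0,0],[0,0,0],-1],[[0,0,0],[0,0,0],-1],[[0,0,0],[0,0,0],-1],[[0,0,0],[0,0,0],-1],[[0,0,0],[0,0,0],-1],[[0,0,0],[0,0,0],-1],[[0,0,0],[0,0,0],-1],[[0,0,0],[0,0,0],-1]]'
cat > ang.py <<'E'
# lid angle by matching the far/near free-edge brightness step: compare successive top frames
from geo import *
import cv2
s=robot.snapshot("top"); g=cv2.cvtColor(s["frame"],cv2.COLOR_RGB2GRAY).astype(np.float32)
best=[]
for l in np.arange(0,1.1,.01):
    W,lid=model([545.64,25.96,1.8165,l]); v=0
    ys=np.r_[np.linspace(-95,-30,25),np.linspace(60,95,15)]
    i=proj(s,[lid(145,y,6) for y in ys]).astype(np.float32);o=proj(s,[lid(161,y,6) for y in ys]).astype(np.float32)
    f=lambda p:cv2.remap(g,p[:,:1].copy(),p[:,1:].copy(),1)
    best.append((float(np.median(f(i)-f(o))),l))
print("t",robot.get_state()["time_s"],"lid",sorted(best)[::-1][:4])
E
python3 ang.py; python3 -m inch '[[[0,0,0],[0,0,0],-1],[[0,0,0],[0,0,0],-1],[[0,0,0],[0,0,0],-1],[[0,0,0],[0,0,0],-1],[[0,0,0],[0,0,0],-1],[[0,0,0],[0,0,0],-1]]'; python3 ang.py; python3 rel.py
```

```text
time_s: 9.4
ee_pos: [527.1, 11.4, 124.4]
eef_rot: [[-0.038, 0.972, -0.233], [0.171, 0.236, 0.957], [0.985, -0.003, -0.175]]
contact_force: [0.2, -0.4, -1.0]
grip_width: -0.2
grip_force: 0.6
t 9.45 lid [(97.9873046875, np.float64(0.6)), (97.78125, np.float64(0.61)), (97.158203125, np.float64(0.43)), (97.130859375, np.float64(0.44))]
time_s: 10.05
ee_pos: [527.1, 11.4, 124.5]
eef_rot: [[-0.038, 0.972, -0.233], [0.171, 0.236, 0.957], [0.985, -0.003, -0.175]]
contact_force: [0.1, -0.9, -1.2]
grip_width: -0.2
grip_force: 0.6
t 10.1 lid [(98.2568359375, np.float64(0.6)), (98.15283203125, np.float64(0.61)), (97.4638671875, np.float64(0.44)), (97.4296875, np.float64(0.43))]
t 10.1 tcp [527.1  11.4 124.5] s -74.6 along_h -21.5 z 124.5 tilt 10.1 az 103.7 F [ 0.  -0.4 -1.4] q [-37.  58.  80.  43. 112. -62.] yaxis [ 0.97  0.24 -0.  ]
45 [-33.9  -8.5   0.4]
10 [ 0.1 -0.2  0.4]
```

Caught: the lid holds steady at 0.60 rad with about 1.2 N on the finger. Now I'll lower it while sliding outwards.

```bash
python3 -m inch '[[[0,0,0],[0.2,-0.8,-1],-1],[[0,0,0],[0.4,-1.6,-2],-1],[[0,0,0],[0.4,-1.6,-2],-1],[[0,0,0],[0.4,-1.6,-2],-1],[[0,0,0],[0.4,-1.6,-2],-1],[[0,0,0],[0.4,-1.6,-2],-1],[[0,0,0],[0.4,-1.6,-2],-1],[[0,0,0],[0.4,-1.6,-2],-1],[[0,0,0],[0.4,-1.6,-2],-1],[[0,0,0],[0.4,-1.6,-2],-1],[[0,0,0],[0.4,-1.6,-2],-1],[[0,0,0],[0.4,-1.6,-2],-1],[[0,0,0],[0.4,-1.6,-2],-1],[[0,0,0],[0.4,-1.6,-2],-1],[[0,0,0],[0.4,-1.6,-2],-1],[[0,0,0],[0.4,-1.6,-2],-1],[[0,0,0],[0.4,-1.6,-2],-1],[[0,0,0],[0.4,-1.6,-2],-1],[[0,0,0],[0.4,-1.6,-1.5],-1],[[0,0,0],[0,0,0],-1]]'
python3 ang.py; python3 rel.py; python3 - <<'E'
from geo import *
import cv2
a=robot.snapshot("scene")["frame"][90:270,150:310,::-1];b=robot.snapshot("top")["frame"][190:370,260:420,::-1]
cv2.imwrite("pics/h7.png",cv2.resize(np.hstack([a,b]),None,fx=2.5,fy=2.5,interpolation=2))
st=robot.get_state();p=np.array(st["ee_pos"]);z=np.array(st["eef_rot"])[:,2]
for n in("scene","top"): print(np.round(proj(robot.snapshot(n),[p,p-34*z])).tolist())
E
```

```text
time_s: 12.1
ee_pos: [534.6, -18.4, 87.6]
eef_rot: [[-0.038, 0.972, -0.232], [0.171, 0.236, 0.957], [0.984, -0.004, -0.175]]
contact_force: [-0.1, -0.7, -1.0]
grip_width: 0.0
grip_force: 0.7
t 12.15 lid [(75.86328125, np.float64(0.05)), (75.7783203125, np.float64(0.04)), (75.75830078125, np.float64(0.06)), (75.74365234375, np.float64(0.36))]
t 12.15 tcp [534.6 -18.4  87.7] s -105.3 along_h -21.5 z 87.7 tilt 10.1 az 103.7 F [-0.4 -1.3 -1.3] q [-38.  62.  76.  41. 113. -63.] yaxis [ 0.97  0.24 -0.  ]
45 [-33.8  -8.5   0.4]
10 [ 0.1 -0.2  0.4]
[[201.0, 188.0], [185.0, 190.0]]
[[351.0, 279.0], [368.0, 277.0]]
```

View pics/h7.png

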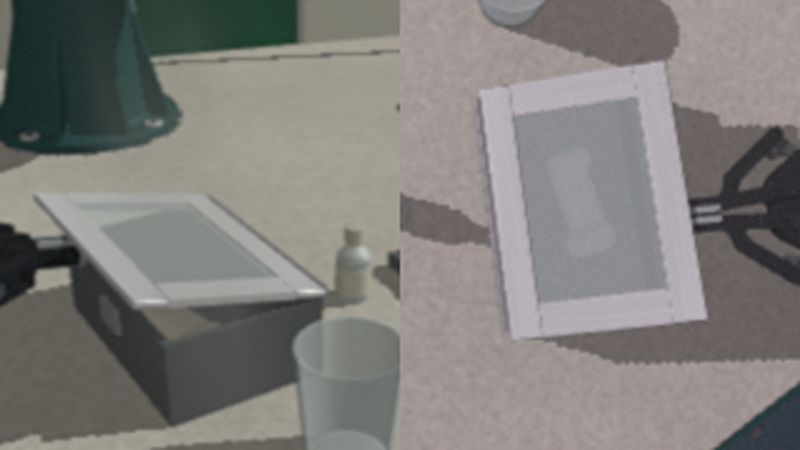

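```bash
python3 -m inch '[[[0,0,0],[0,0,-0.7],-1],[[0,0,0],[0,0,-1.5],-1],[[0,0,0],[0,0,-1.5],-1],[[0,0,0],[0,0,-1.5],-1],[[0,0,0],[0,0,-1.5],-1],[[0,0,0],[0,0,-1.5],-1],[[0,0,0],[0,0,-1.5],-1],[[0,0,0],[0,0,-1.5],-1],[[0,0,0],[0,0,-1.5],-1],[[0,0,0],[0,0,-1.5],-1],[[0,0,0],[0,0,-1.5],-1],[[0,0,0],[0,0,-1.5],-1],[[0,0,0],[0,0,-1.5],-1],[[0,0,0],[0,0,-1.5],-1],[[0,0,0],[0,0,-1.5],-1],[[0,0,0],[0,0,-1.5],-1],[[0,0,0],[0,0,-1.5],-1],[[0,0,0],[0,0,-1.5],-1],[[0,0,0],[0,0,-1.5],-1],[[0,0,0],[0,0,-0.7],-1]]'
python3 rel.py|head -1
python3 -m inch '[[[0,0,0],[0,0,-0.5],-1],[[0,0,0],[0,0,-1],-1],[[0,0,0],[0,0,-1],-1],[[0,0,0],[0,0,-1],-1],[[0,0,0],[0,0,-1],-1],[[0,0,0],[0,0,-1],-1],[[0,0,0],[0,0,-1],-1],[[0,0,0],[0,0,-1],-1],[[0,0,0],[0,0,-1],-1],[[0,0,0],[0,0,-1],-1],[[0,0,0],[0,0,-1],-1],[[0,0,0],[0,0,-1],-1],[[0,0,0],[0,0,-1],-1],[[0,0,0],[0,0,-1],-1],[[0,0,0],[0,0,-1],-1],[[0,0,0],[0,0,-1],-1],[[0,0,0],[0,0,-1],-1],[[0,0,0],[0,0,0],-1]]'
python3 rel.py|head -1; python3 - <<'E'
from geo import *
import cv2
a=robot.snapshot("scene")["frame"][110:270,150:310,::-1];b=robot.snapshot("top")["frame"][190:350,260:420,::-1]
cv2.imwrite("pics/h8.png",cv2.resize(np.hstack([a,b]),None,fx=2.5,fy=2.5,interpolation=2))
E
```

```text
time_s: 14.35
ee_pos: [534.5, -18.2, 59.4]
eef_rot: [[-0.038, 0.972, -0.233], [0.171, 0.236, 0.957], [0.985, -0.003, -0.175]]
contact_force: [0.4, -1.2, -1.2]
grip_width: -0.2
grip_force: 0.6
t 14.35 tcp [534.5 -18.2  59.4] s -105.1 along_h -21.5 z 59.4 tilt 10.1 az 103.7 F [ 0.4 -1.2 -1.2] q [-38.  64.  75.  41. 112. -64.] yaxis [ 0.97  0.24 -0.  ]
time_s: 16.15
ee_pos: [534.5, -18.2, 42.9]
eef_rot: [[-0.038, 0.972, -0.233], [0.171, 0.236, 0.957], [0.985, -0.004, -0.175]]
contact_force: [0.6, -0.3, -0.0]
grip_width: 0.3
grip_force: 0.0
t 16.15 tcp [534.5 -18.2  42.9] s -105.1 along_h -21.6 z 42.9 tilt 10.1 az 103.7 F [ 0.6 -0.3 -0. ] q [-38.  66.  75.  41. 111. -65.] yaxis [ 0.97  0.24 -0.  ]
```

View pics/h8.png

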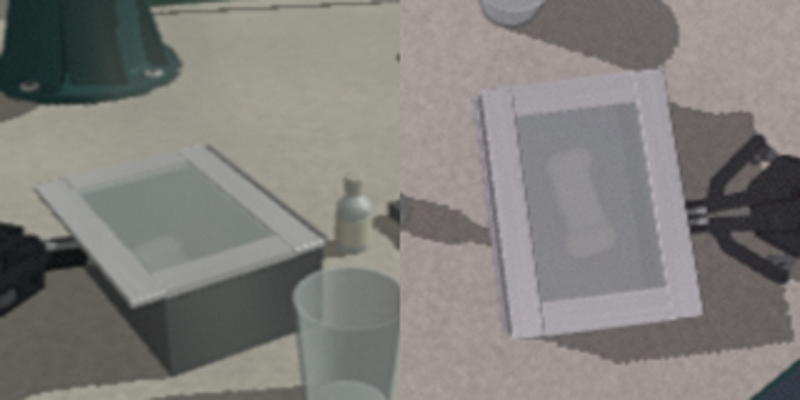

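The lid lies flat on the rim and the fingers are unloaded below the overhang. I'll withdraw and hand in.

```bash
python3 -m inch '[[[0,0,0],[1.2,-4.9,0],-1],[[0,0,0],[2.4,-9.7,0],-1],[[0,0,0],[3.6,-14.6,0],-1],[[0,0,0],[3.6,-14.6,1],-1],[[0,0,0],[3.6,-14.6,3],-1],[[0,0,0],[3.6,-14.6,5],-1],[[0,0,0],[2.4,-9.7,5],-1],[[0,0,0],[0,0,0],-1],[[0,0,0],[0,0,0],-1],[[0,0,0],[0,0,0],-1],[[0,0,0],[0,0,0],-1],[[0,0,0],[0,0,0],-1]]'
python3 rel.py|head -1; python3 ang.py; python3 -c "
from workcell import robot; print(robot.hand_in())"
```

```text
time_s: 17.45
ee_pos: [554.7, -100.3, 57.0]
eef_rot: [[-0.038, 0.972, -0.233], [0.171, 0.236, 0.957], [0.985, -0.004, -0.175]]
contact_force: [0.8, 0.6, -0.2]
grip_width: 0.1
grip_force: 0.0
t 17.45 tcp [ 554.7 -100.3   57. ] s -189.7 along_h -21.9 z 57.0 tilt 10.1 az 103.7 F [ 0.8  0.6 -0.2] q [-42.  67.  65.  40. 119. -61.] yaxis [ 0.97  0.24 -0.  ]
t 17.5 lid [(58.31640625, np.float64(0.04)), (58.13037109375, np.float64(0.0)), (58.09423828125, np.float64(0.03)), (58.02734375, np.float64(0.01))]
the job is handed in; nothing more can be done
None
```

I tipped the lid over, caught it at about 0.60 rad and held it still, then lowered it slowly until it looked flat on the rim; the fingers are withdrawn and the job was handed in at about 17.5 s, with no verdict returned.

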